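# Load the mill's tool rack in working order

### The job

The next milling job needs its tools at the machine: move the three milling tool holders from the three-pot stand on the robot's right into the three empty pots of the four-pot rack on its left, keeping the same left-to-right order in which they stand now (as the robot sees them), and passing over the pot that already holds the face mill. Lower each holder gently, taper down, until its flange sits flat on its pot, never drop one, and leave the face mill where it is.

Things in the scene. Friction and masses are not known exactly. Their poses are not given: they have to be found in the camera images.
- collet_chuck: Milling tool holder: collet chuck with a slim end mill, 0.45 to 0.7 kg. Origin: on the axis at the flange's underside, z up. Flange 46 mm wide, z 0 to 20 mm; below it the taper, 32 to 18 mm wide, 48 mm long, then a 12 mm stud down to z -72. Above: 34 mm body, dark slotted nut 41 mm wide at z 36 to 52 (grip here, z 46), end mill 12 mm wide up to z 78.
- side_lock: Milling tool holder: side-lock holder with a thick end mill, 0.5 to 0.85 kg. Origin: on the axis at the flange's underside, z up. Flange 46 mm wide, z 0 to 20 mm; below it the taper, 32 to 18 mm wide, 48 mm long, then a 12 mm stud down to z -72. Above: bright plain cylinder 44 mm wide at z 20 to 60 (grip at z 46), clamp screw in its side, end mill 20 mm wide up to z 78.
- drill_chuck: Milling tool holder: drill chuck with a small centre drill, 0.5 to 0.8 kg. Origin: on the axis at the flange's underside, z up. Flange 46 mm wide, z 0 to 20 mm; below it the taper, 32 to 18 mm wide, 48 mm long, then a 12 mm stud down to z -72. Above: neck, ringed dark sleeve 36 mm wide at z 28 to 54 (grip at z 46), nose tapering to z 67, drill 7 mm wide up to z 78.
- face_mill: Bystander, to be left alone: milling tool holder with a face mill, a dark disc 50 mm wide with five brass-coloured inserts, z 38 to 70 mm, in one pot of the rack of four. Origin: on the axis at the flange's underside, z up. Flange 46 mm wide, z 0 to 20 mm; below it the taper, 32 to 18 mm wide, 48 mm long, then a 12 mm stud down to z -72.
- pot_collet_chuck: Pot in which the collet chuck stands at the start; the order of the three varies. Black plastic, fixed, 74 mm square, one of a row of three, 85 mm apart, in the grey steel stand on the robot's right. Origin: centre of the hole's mouth on the top face, 80 mm above the bench; z up, y along the row to the robot's left.
- pot_side_lock: Pot in which the side-lock holder stands at the start; the order of the three varies. Black plastic, fixed, 74 mm square, one of a row of three, 85 mm apart, in the grey steel stand on the robot's right. Origin: centre of the hole's mouth on the top face, 80 mm above the bench; z up, y along the row to the robot's left.
- pot_drill_chuck: Pot in which the drill chuck stands at the start; the order of the three varies. Black plastic, fixed, 74 mm square, one of a row of three, 85 mm apart, in the grey steel stand on the robot's right. Origin: centre of the hole's mouth on the top face, 80 mm above the bench; z up, y along the row to the robot's left.
- free_pot_1: Empty pot in the grey steel rack of four on the robot's left, a row 85 mm apart (one holds the face mill, which one varies; the numbers in the names tell no order). Black plastic, fixed, 74 mm square; round hole 35 mm wide, chamfered 3 mm, 77 mm deep. Origin: centre of the mouth on the top face, 80 mm above the bench; z up, y along the row to the robot's left.
- free_pot_2: Empty pot in the grey steel rack of four on the robot's left, a row 85 mm apart (one holds the face mill, which one varies; the numbers in the names tell no order). Black plastic, fixed, 74 mm square; round hole 35 mm wide, chamfered 3 mm, 77 mm deep. Origin: centre of the mouth on the top face, 80 mm above the bench; z up, y along the row to the robot's left.
- free_pot_3: Empty pot in the grey steel rack of four on the robot's left, a row 85 mm apart (one holds the face mill, which one varies; the numbers in the names tell no order). Black plastic, fixed, 74 mm square; round hole 35 mm wide, chamfered 3 mm, 77 mm deep. Origin: centre of the mouth on the top face, 80 mm above the bench; z up, y along the row to the robot's left.
There are look-alikes about, which are no part of the job. What is shaped like the collet_chuck but purple or turquoise is not meant.

How it is judged:
By the outcome, as a careful person would: the job done as asked, in the order asked, and still so for the second after the job is handed in, with the robot touching nothing.
It also fails if it takes over 102 s, if anything falls off the work surface, if the arm or the gripper's body presses on something with over 40 N, if the wrist force passes 120 N, or if a joint passes its speed limit or range.

### The arm

A 7-joint arm with a two-finger parallel gripper is mounted at the origin on the work surface. World frame = base frame: x ahead of the robot, y to its left, z up, the work surface at z = 0. Lengths are in m, angles in rad, forces in N, time in s.
With the tool pointing down it reaches from about 0.4 to 0.875 m from the base axis. Payload 19.3 kg.
Tool frame: the origin (TCP) lies at the very end of the fingers, on their centre line; the grasp point (between the pads) lies bot.grasp_offset behind it (bot.grasp_offset is the distance from the TCP to the grasp point, in m); z points along the fingers, y is the direction in which the jaws open and shut (so a half turn about z gives the same grasp; the last joint's range is limited). The gripper opens to 85 mm and grips with 20 to 120 N. Pads are 22 mm wide; open, the fingers measure 114 mm over their backs; the gripper's body (76 mm by 85 mm) begins 54 mm behind the grasp point. The pads swing forward as they close: fully open they stand 13 mm farther back than shut.
Start: joints at [1.042, 0.521, -0.036, 1.599, 0.021, 1.021, -0.113], TCP at [0.277, -0.56, 0.231] pointing down, gripper open.
Joint ranges: [-2.91, 2.91], [-0.3, 2.13], [-1.5, 1.42], [0.17, 2.43], [-1.26, 4.41], [0.16, 1.93], [-2.52, 2.52]. Speed limits (rad/s): [1.89, 1.89, 2.39, 2.39, 3.01, 3.01, 3.01].

### API

Orientations are given as [roll, pitch, yaw] about the fixed x, y, z axes, in that order (R = Rz(yaw) Ry(pitch) Rx(roll)).
In Python, from workcell import bot gives the robot as it stands. The module is installed in compiled form; this text tells all that it offers.
- The arm moves only by the shell command python3 -m handwheel 'ROWS' [OPENING] [FORCE]. ROWS is JSON, a list of rows, each a list of 6 numbers: the shift along the tool's x, y, z as a fraction of full scale, then the turn, a rotation vector about the tool's x, y, z as a fraction of full scale. In form: [[x, y, z, rx, ry, rz], ...]. A call has 1 to 8 rows; each row shifts and turns the commanded pose from where the row before left it, along the tool's axes as they then stand; what a row does not reach is not made up. Full scale, the value 1, is 0.025 m for a shift and 360 degrees for a turn. A row lasts 1/8 s, in which the tool goes at most 62.5 mm and 10.7 degrees, less where a joint would pass 70% of its speed; a pose out of reach is approached as far as the arm can. A call with a number of a shift or a turn outside -1 to 1 is refused whole. A call with a gripper value outside its range is refused whole. OPENING is the closure, from -1 (fully open) to 1 (shut), set as the call begins (- or left out, the last holds). The fingers move at their own pace and stop on an object; FORCE is the grip in N (left out, the last holds). Time passes only in rows, so rows that do not move let the fingers close. It gives the time, the measured TCP pose, the force and the opening at its end, in the units of the state.
- bot.observe(): the state, without advancing time (a new reading comes with each control period).
- bot.grab_frame(name): name is "side" or "top"; returns a dict with "pixels" (400x640x3 uint8, blue, green, red), "vertical_fov" (degrees; the focal length in pixels is half the picture's height over the tangent of half this angle, whatever the lens; pixels are square), "cx", "cy" (the principal point, pixels), "R" (3x3) and "t" (3): a world point X has camera coordinates R X + t. Camera axes: x right, y down, z forward; pixel columns grow to the right and rows downward; lengths in m; the calibration is good to about 2 mm. A picture is of the moment at which its call begins. There is no depth.
- bot.job_done(): hands the job in, once; it reports no verdict.
Trained networks look in a picture, given as the dict that the camera call returned (one of the last four; its "shot" number tells which), for a name from the list of things; names that differ only in an ending like _2 or _b are one class to them, and where a whole thing is asked for, a point or a joint stands for the part that bears it (a point fixed in the world has none). Each returns a list of dicts, best first, with "score" (0 to 1); they miss things now and then, are a little off and sometimes report something else, mostly with a low value. They report only what shows in the picture. A call takes as long as a camera call. They do not tell look-alikes from the thing itself.
- bot.trace(picture, thing): "region" (400x640 bool, what is visible of it) and "point" ([column, row] in pixels, amid what is visible of it).
The state is a dict: "clock": time; "qpos": joint angles; "qd": joint speeds; "joint_efforts": joint torques, N m; "position": TCP position; "tool_rot": TCP orientation; "force": force on the tool from outside, world axes, zero at the start; "moment": the same for the moment, N m; "grip_width": finger opening in m.
Only numpy, scipy, OpenCV 4.12 (cv2) and the standard library are available. Lean on these libraries where they do the work, as an engineer would, in place of code of your own. Each camera call takes 0.05 s, during which the arm holds its last target.

## Working session

There is one attempt and no reset: what is moved stays moved. The work goes in short steps, Python scripts to look and compute and a shell command to move; the robot and the scene stay as the last step left them, time stands still between calls to the robot, and variables do not carry over. Pictures are saved under pics/ and viewed, and the job is handed in when it is done.

```bash
mkdir -p pics; ls; python3 - <<'E'
from workcell import bot
import cv2, pickle
print(bot.observe(), bot.grasp_offset)
d={}
for n in("side","top"):
    p=bot.grab_frame(n); d[n]=p; cv2.imwrite(f"pics/{n}0.png",p["pixels"])
    print(n,p["vertical_fov"],p["cx"],p["cy"],p["R"],p["t"],p["shot"])
pickle.dump(d,open("f0.pkl","wb"))
for n in d:
  for th in("collet_chuck","side_lock","drill_chuck","face_mill","free_pot_1","pot_side_lock"):
    print(n,th,[(round(r["score"],2),r["point"],int(r["region"].sum())) for r in bot.trace(d[n],th)])
E
```

```text
pics
{'clock': 0.0, 'qpos': array([ 1.04177024,  0.522033  , -0.03630183,  1.60000269,  0.02119482,
        1.02113724, -0.11279048]), 'qd': array([ 3.08832414e-04,  8.57754815e-04,  1.36121033e-03, -6.28547196e-04,
       -1.08326617e-03, -6.17814628e-05, -3.05868107e-04]), 'joint_efforts': array([-6.61135273e-04, -9.27109623e+01,  1.97978385e+00, -3.69937062e+01,
        1.78066618e-02,  7.94819643e-03, -4.58139971e-05]), 'position': array([ 0.27660762, -0.56006625,  0.23071611]), 'tool_rot': array([-3.14040097e+00,  9.53178044e-05,  4.58800712e-01]), 'force': array([ 0.10333887, -0.46046536, -0.21306709]), 'moment': array([-0.02203194, -0.00614009,  0.01429102]), 'grip_width': 0.08550820160703429} 0.0187
side 56.49349283034413 322.581440322931 194.1028585764003 [[ 0.98901305 -0.14697186  0.01588907]
 [-0.09939257 -0.74067496 -0.664471  ]
 [ 0.10942717  0.65559124 -0.74714512]] [-0.5325806   0.13140437  0.86533018] 1
top 46.612584594648716 319.48049938651315 205.14729262116097 [[-0.0177817  -0.99983691  0.0031556 ]
 [-0.98963741  0.01715037 -0.14256106]
 [ 0.14248369 -0.00565788 -0
[... 224 characters left out ...]
976), (0.25, [276.7, 140.4], 642)]
side drill_chuck [(0.7, [300.4, 257.8], 581)]
side face_mill [(0.69, [320.7, 164.3], 615)]
side free_pot_1 [(0.92, [258.8, 127.4], 520), (0.91, [293.8, 158.9], 651), (0.77, [277.5, 142.4], 567)]
side pot_side_lock [(0.56, [279.8, 362.7], 1204)]
top collet_chuck [(0.94, [428.7, 153.3], 412), (0.84, [395.8, 173.4], 405), (0.58, [432.2, 243.6], 433)]
top side_lock [(0.79, [470.0, 255.9], 495)]
top drill_chuck [(0.66, [393.9, 233.6], 384)]
top face_mill [(0.63, [287.9, 203.8], 446)]
top free_pot_1 [(0.94, [223.2, 244.0], 1048), (0.86, [256.9, 225.1], 957), (0.62, [189.6, 269.9], 1086)]
top pot_side_lock [(0.97, [457.6, 256.7], 679), (0.69, [470.8, 256.7], 471)]
```

View pics/side0.png

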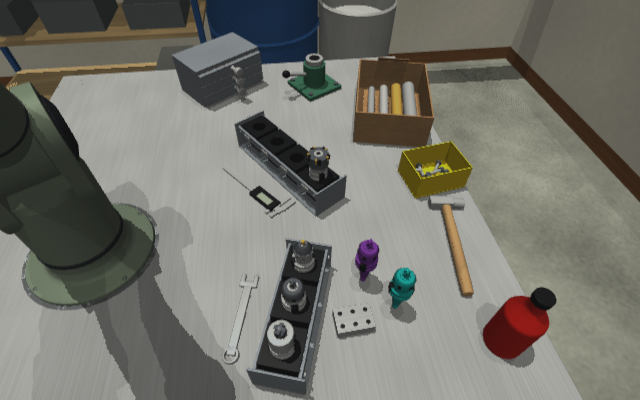

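View pics/top0.png

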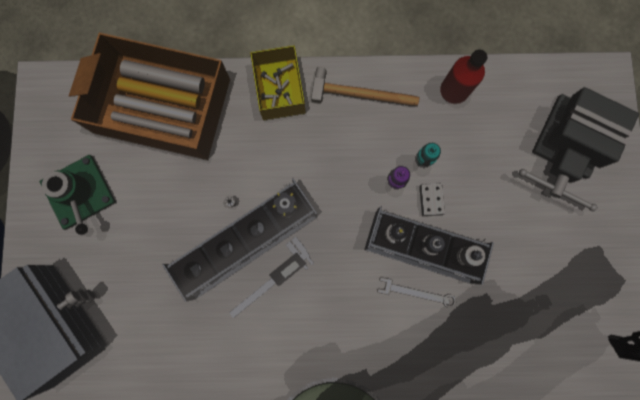

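```bash
python3 - <<'E'
import cv2,pickle
d=pickle.load(open("f0.pkl","rb"))
t=d["top"]["pixels"];s=d["side"]["pixels"]
def crop(im,x0,y0,x1,y1,k,n,g=1.0):
    c=cv2.resize(im[y0:y1,x0:x1],None,fx=k,fy=k,interpolation=cv2.INTER_CUBIC)
    c=cv2.convertScaleAbs(c,alpha=g); cv2.imwrite("pics/"+n,c)
crop(t,160,175,330,305,4.5,"c_top_rack.png",2)
crop(t,360,130,500,290,3.7,"c_top_stand.png",2)
crop(s,225,105,355,215,5.5,"c_side_rack.png",1.5)
crop(s,245,230,425,390,3.7,"c_side_stand.png",1.5)
E
```

```text
(no output)
```

View pics/c_top_rack.png

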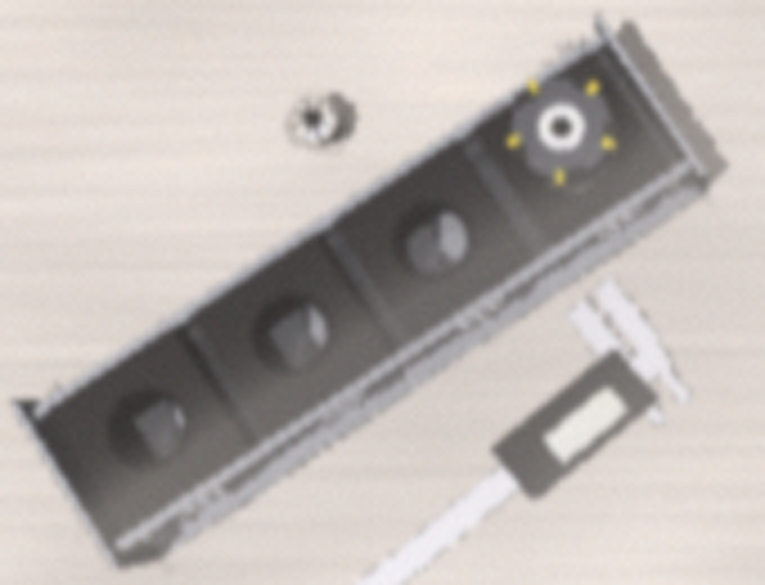

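View pics/c_top_stand.png

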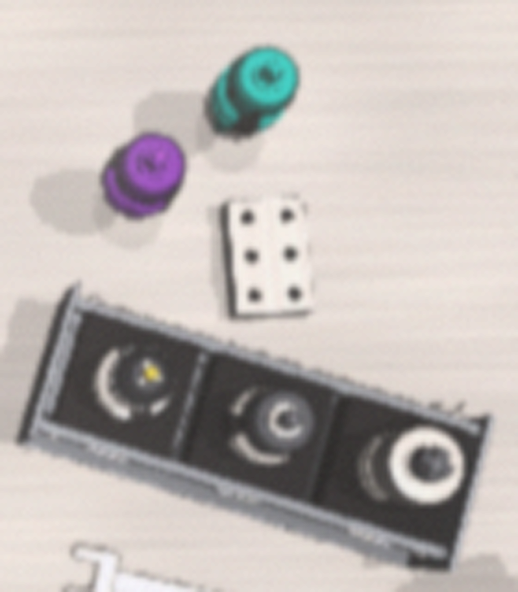

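View pics/c_side_rack.png

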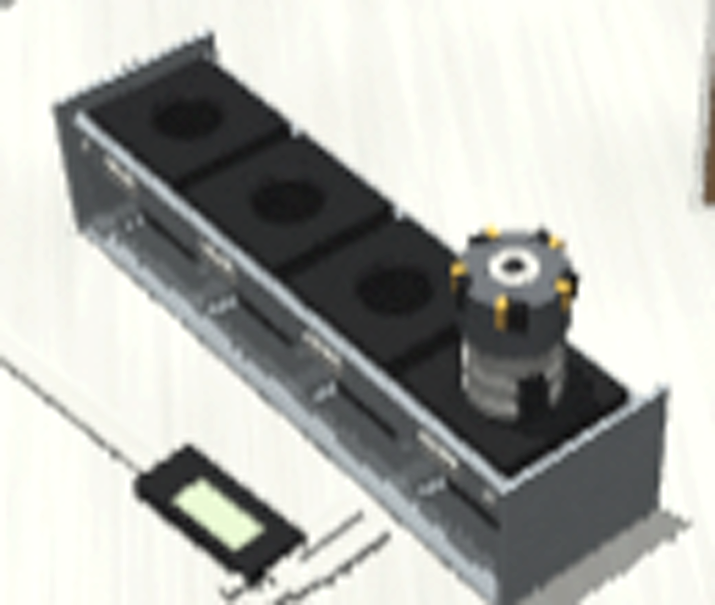

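View pics/c_side_stand.png

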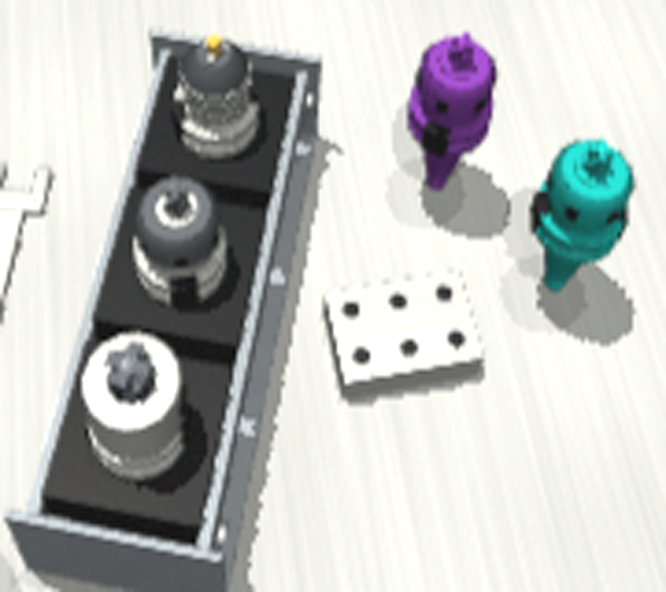

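```bash
cat > h.py <<'E'
import numpy as np,pickle
from scipy.optimize import least_squares
def proj(p,X):
    f=200/np.tan(np.radians(p["vertical_fov"])/2)
    c=np.asarray(X)@np.asarray(p["R"]).T+p["t"]
    return np.array([p["cx"],p["cy"]])+f*c[...,:2]/c[...,2:]
def ray(p,uv,z):
    f=200/np.tan(np.radians(p["vertical_fov"])/2)
    R=np.asarray(p["R"]);C=-R.T@np.asarray(p["t"])
    d=R.T@np.array([(uv[0]-p["cx"])/f,(uv[1]-p["cy"])/f,1])
    return C+d*(z-C[2])/d[2]
E
python3 - <<'E'
from h import *
d=pickle.load(open("f0.pkl","rb"));T,S=d["top"],d["side"]
def u(l,k,o): return [((x+.5)/k-.5+o[0],(y+.5)/k-.5+o[1],z) for x,y,z in l]
tr=u([(149,427,.08),(290,334,.08),(431,243,.08),(561,127,.15)],4.5,(160,175))
sr=u([(190,118,.08),(291,201,.08),(397,290,.08),(514,266,.15)],5.5,(225,105))
ts=u([(148,371,.158),(289,419,.158),(427,465,.14)],3.7,(360,130))
ss=u([(214,43,.158),(178,190,.158),(132,385,.14)],3.7,(245,230))
for nm,a,b,n in(("rack",tr,sr,4),("stand",ts,ss,3)):
    for i in range(n):
        print(nm,i,ray(T,a[i][:2],a[i][2]).round(4),ray(S,b[i][:2],b[i][2]).round(4))
    def pts(q):
        return [(q[0]+np.sin(q[2])*.085*i,q[1]-np.cos(q[2])*.085*i) for i in range(n)]
    def res(q,which):
        r=[]
        for i,(x,y) in enumerate(pts(q)):
            if 'T' in which: r+=list(proj(T,[x,y,a[i][2]])-a[i][:2])
            if 'S' in which: r+=list(proj(S,[x,y,b[i][2]])-b[i][:2])
        return np.array(r)
    for w in("TS","T","S"):
        o=least_squares(res,[.6,.2,0.5],args=(w,)); print(w,o.x.round(4),np.abs(o.fun).max(),np.round(pts(o.x),4).tolist())
E
```

```text
rack 0 [0.4024 0.3141 0.08  ] [0.4019 0.3119 0.08  ]
rack 1 [0.4477 0.2438 0.08  ] [0.4489 0.2398 0.08  ]
rack 2 [0.4926 0.1727 0.08  ] [0.4943 0.1688 0.08  ]
rack 3 [0.5406 0.1012 0.15  ] [0.5403 0.1015 0.15  ]
TS [0.4017 0.3144 0.5754] 0.7742011333969288 [[0.4017, 0.3144], [0.4479, 0.2431], [0.4942, 0.1718], [0.5405, 0.1004]]
T [0.4016 0.315  0.5748] 0.5910039706344321 [[0.4016, 0.315], [0.4478, 0.2436], [0.494, 0.1723], [0.5402, 0.1009]]
S [0.4018 0.3127 0.5764] 0.7298912652559579 [[0.4018, 0.3127], [0.4481, 0.2414], [0.4944, 0.1701], [0.5408, 0.0989]]
stand 0 [ 0.4771 -0.1437  0.158 ] [ 0.4756 -0.1482  0.158 ]
stand 1 [ 0.4482 -0.2231  0.158 ] [ 0.4496 -0.2284  0.158 ]
stand 2 [ 0.4212 -0.3064  0.14  ] [ 0.4209 -0.3102  0.14  ]
TS [ 0.4761 -0.1465 -0.3279] 1.8214027213507507 [[0.4761, -0.1465], [0.4487, -0.227], [0.4214, -0.3074]]
T [ 0.4765 -0.144  -0.3313] 0.759727503747456 [[0.4765, -0.144], [0.4488, -0.2244], [0.4212, -0.3047]]
S [ 0.476  -0.1486 -0.3269] 0.5029478160521421 [[0.476, -0.1486], [0.4487, -0.2291], [0.4214, -0.3096]]
```

Candidates for the collet chuck are the grey one in the stand (side 292,295), the purple one (367,258) and the turquoise one (402,286). I choose the grey one, and the crops confirm it. From left to right the stand holds drill chuck, collet chuck, side lock. The rack's pots 0, 1 and 2 are free, and the face mill is in the rightmost.

```bash
python3 -m handwheel '[[0,0,0,0,0,-0.025],[0,0,0,0,0,-0.025],[0,0,0,0,0,-0.025],[0,0,0,0,0,-0.025],[0,0,0,0,0,-0.025]]' -1 60
python3 -m handwheel '[[0.5,0.1,0,0,0,0],[0.9,0.1,0,0,0,0],[1,0.1,0,0,0,0],[1,0.1,0,0,0,0],[1,0.1,0,0,0,0],[1,0.1,0,0,0,0],[1,0.1,0,0,0,0],[1,0.1,0,0,0,0]]'
python3 -m handwheel '[[1,0.1,0,0,0,0],[1,0.1,0,0,0,0],[1,0.1,0,0,0,0],[1,0.1,0,0,0,0],[1,0.1,0,0,0,0],[1,0.1,0,0,0,0],[1,0.1,0,0,0,0],[0.5,0.1,0,0,0,0]]'
python3 -c "from workcell import bot;print(bot.observe())"
```

```text
clock: 1.32
position: [0.2767, -0.5604, 0.2313]
tool_rot: [-3.142, -0.0, 1.249]
force: [0.1, -0.7, 0.2]
grip_width: 0.0854
clock: 2.33
position: [0.3559, -0.3892, 0.2315]
tool_rot: [3.141, -0.0, 1.242]
force: [0.0, -0.7, 0.9]
grip_width: 0.0855
clock: 3.32
position: [0.4345, -0.2181, 0.2315]
tool_rot: [3.141, -0.0, 1.244]
force: [0.2, -0.7, 0.6]
grip_width: 0.0853
{'clock': 3.325, 'qpos': array([ 0.63317798,  0.31851134, -0.35953458,  1.94207752,  0.14052163,
        0.90468217, -0.12324434]), 'qd': array([-0.15565052,  0.01954759, -0.02539561, -0.02629252,  0.02543225,
        0.01220893, -0.19671154]), 'joint_efforts': array([ 1.00545991e+00, -6.81886625e+01, -3.45959924e+00, -3.33820975e+01,
       -1.62823359e-01, -6.71064388e-02,  1.96083728e-01]), 'position': array([ 0.4345228 , -0.21813312,  0.23150236]), 'tool_rot': array([ 3.14132351e+00, -7.05712065e-05,  1.24439901e+00]), 'force': array([ 0.15973981, -0.7347163 ,  0.61290235]), 'moment': array([ 0.00478691,  0.03101598, -0.0429935 ]), 'grip_width': 0.08529707977295686}
```

```bash
cat >> h.py <<'E'
def go(x,y,z):
    from workcell import bot
    s=bot.observe();w=s["tool_rot"][2];p=s["position"];dx,dy=x-p[0],y-p[1]
    c,n=np.cos(w),np.sin(w)
    print("rows xyz:",np.round(np.array([c*dx+n*dy,n*dx-c*dy,p[2]-z])/.025,2),"pos",p.round(4),"yaw",round(w,4),"F",s["force"].round(1),"w",round(s["grip_width"],4),"t",s["clock"])
E
python3 -m handwheel '[[0,0,0,0,0,0]]'; python3 -c "
from h import *;go(.4761,-.1465,.1073)"
```

```text
clock: 3.45
position: [0.4344, -0.2195, 0.2314]
tool_rot: [3.141, 0.0, 1.245]
force: [-0.1, -1.2, -0.3]
grip_width: 0.0853
rows xyz: [3.3  0.65 4.96] pos [ 0.4344 -0.2195  0.2314] yaw 1.2448 F [-0.1 -1.2 -0.3] w 0.0853 t 3.45
```

```bash
python3 -m handwheel '[[0.9,0.2,0,0,0,0],[0.9,0.2,0,0,0,0],[0.9,0.2,0.3,0,0,0],[0.6,0.05,0.5,0,0,0],[0,0,0.4,0,0,0],[0,0,0,0,0,0]]'; python3 - <<'E'
from h import *;go(.4761,-.1465,.1073)
from workcell import bot
import cv2
for n,b in(("side",(220,180,380,320)),("top",(330,170,470,290))):
    p=bot.grab_frame(n);x0,y0,x1,y1=b
    cv2.imwrite(f"pics/h1{n}.png",cv2.convertScaleAbs(cv2.resize(p["pixels"][y0:y1,x0:x1],None,fx=4,fy=4,interpolation=2),alpha=1.6))
E
```

```text
clock: 4.2
position: [0.4752, -0.1485, 0.2007]
tool_rot: [-3.14, 0.001, 1.243]
force: [1.0, -0.5, 0.4]
grip_width: 0.0854
rows xyz: [0.09 0.01 3.74] pos [ 0.4752 -0.1485  0.2007] yaw 1.2427 F [ 1.  -0.5  0.4] w 0.0854 t 4.2
```

View pics/h1side.png

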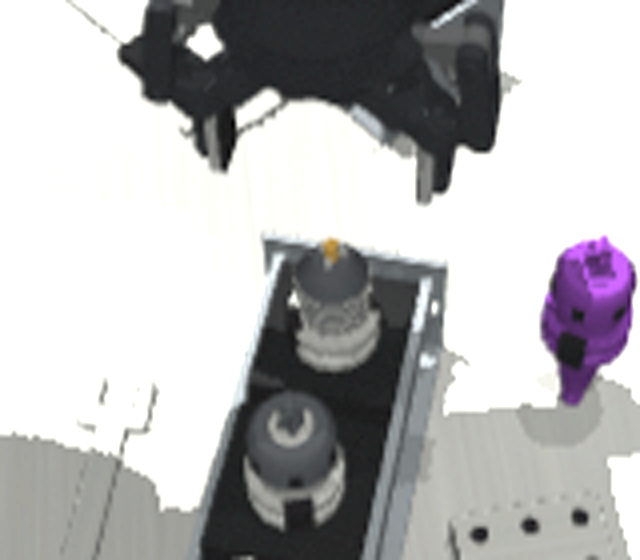

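View pics/h1top.png

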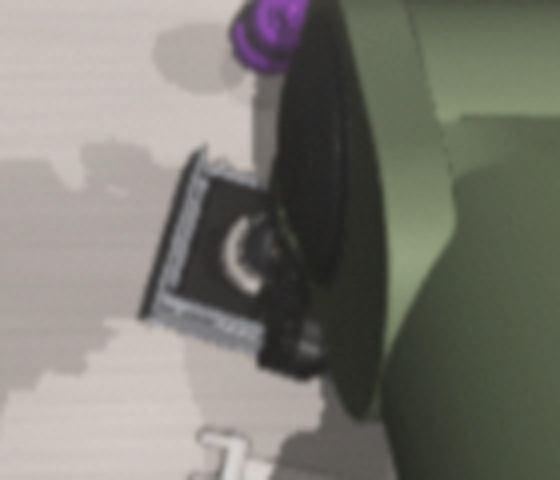

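```bash
python3 - <<'E'
from h import *
d=pickle.load(open("f0.pkl","rb"));S=d["side"]
w=1.2427;y=np.array([np.sin(w),-np.cos(w),0])
for z in(.2007,.2137):
  c=np.array([.4752,-.1485,z])
  for o in(-.0475,0,.0475):
    print(z,o,((proj(S,c+y*o)-[220,180]+.5)*4-.5).round(1))
E
```

```text
0.2007 -0.0475 [225.9 176.9]
0.2007 0 [328.3 193. ]
0.2007 0.0475 [432.3 209.5]
0.2137 -0.0475 [223.6 159.3]
0.2137 0 [327.5 175.6]
0.2137 0.0475 [433.1 192.1]
```

```bash
python3 -m handwheel '[[0.1,0,0.4,0,0,0],[0,0,0.8,0,0,0],[0,0,0.8,0,0,0],[0,0,0.8,0,0,0],[0,0,0.6,0,0,0],[0,0,0.3,0,0,0],[0,0,0,0,0,0]]'; python3 - <<'E'
from h import *;go(.4761,-.1465,.1073)
from workcell import bot
import cv2
for n,b in(("side",(220,180,380,320)),):
    p=bot.grab_frame(n);x0,y0,x1,y1=b
    cv2.imwrite(f"pics/h2{n}.png",cv2.convertScaleAbs(cv2.resize(p["pixels"][y0:y1,x0:x1],None,fx=4,fy=4,interpolation=2),alpha=1.6))
E
```

```text
clock: 5.18
position: [0.4768, -0.1451, 0.1086]
tool_rot: [-3.141, -0.0, 1.244]
force: [-0.1, -0.9, 0.2]
grip_width: 0.0855
rows xyz: [-0.06 -0.01  0.05] pos [ 0.4768 -0.1451  0.1086] yaw 1.2442 F [-0.1 -0.9  0.2] w 0.0855 t 5.175
```

View pics/h2side.png

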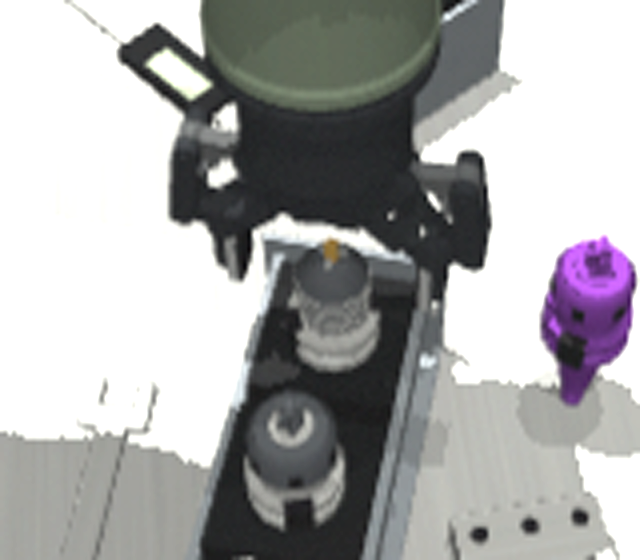

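```bash
python3 -m handwheel '[[0,0,0.05,0,0,0],[0,0,0,0,0,0],[0,0,0,0,0,0]]' 1 40;python3 -m handwheel '[[0,0,0,0,0,0],[0,0,0,0,0,0],[0,0,0,0,0,0]]';python3 -m handwheel '[[0,0,0,0,0,0],[0,0,0,0,0,0]]'; python3 -c "
from h import *;go(.4761,-.1465,.1073)
from workcell import bot;print(bot.observe()['moment'])"
```

```text
clock: 5.6
position: [0.4773, -0.1452, 0.108]
tool_rot: [3.14, -0.0, 1.244]
force: [-2.4, -0.9, 9.2]
grip_width: 0.0348
clock: 5.98
position: [0.4773, -0.1452, 0.108]
tool_rot: [3.141, -0.0, 1.244]
force: [0.4, -0.8, 5.4]
grip_width: 0.0347
clock: 6.22
position: [0.4773, -0.1453, 0.108]
tool_rot: [3.14, -0.0, 1.244]
force: [0.1, -0.7, 5.6]
grip_width: 0.035
rows xyz: [-0.06 -0.03  0.03] pos [ 0.4773 -0.1453  0.108 ] yaw 1.244 F [ 0.1 -0.7  5.6] w 0.035 t 6.225
[-0.10193129  0.00509269 -0.0326123 ]
```

```bash
python3 -m handwheel '[[0,0,-0.2,0,0,0],[0,0,-0.5,0,0,0],[0,0,-1,0,0,0],[0,0,-1,0,0,0],[0,0,-1,0,0,0],[0,0,-1,0,0,-0.024],[0,0,-1,0,0,-0.024],[0,0,-1,0,0,-0.024]]' 1 60;python3 -m handwheel '[[0,0,-0.8,0,0,-0.024],[0,0,-0.2,0,0,-0.024],[0,0,0,0,0,-0.024],[0,0,0,0,0,0]]'; python3 -c "
from h import *;go(.4017,.3144,.27)"
```

```text
clock: 7.22
position: [0.4763, -0.1449, 0.2764]
tool_rot: [-3.141, 0.0, 1.702]
force: [0.3, -0.2, -8.1]
grip_width: 0.0343
clock: 7.72
position: [0.4764, -0.1451, 0.3004]
tool_rot: [-3.141, -0.0, 2.148]
force: [0.0, -0.0, -6.5]
grip_width: 0.0342
rows xyz: [17.03  7.53  1.22] pos [ 0.4764 -0.1451  0.3004] yaw 2.1481 F [ 0.  -0.  -6.5] w 0.0342 t 7.725
```

```bash
python3 -m handwheel '[[0.5,0.2,0,0,0,0],[0.95,0.42,0,0,0,0],[0.95,0.42,0,0,0,0],[0.95,0.42,0,0,0,0],[0.95,0.42,0,0,0,0],[0.95,0.42,0,0,0,0],[0.95,0.42,0,0,0,0],[0.95,0.42,0,0,0,0]]';python3 -m handwheel '[[0.95,0.42,0,0,0,0],[0.95,0.42,0,0,0,0],[0.95,0.42,0,0,0,0],[0.95,0.42,0,0,0,0],[0.95,0.42,0,0,0,0],[0.95,0.42,0,0,0,0],[0.95,0.42,0,0,0,0],[0.95,0.42,0,0,0,0]]';python3 -m handwheel '[[0.95,0.42,0,0,0,0],[0.95,0.42,0.5,0,0,0],[0.5,0.25,0.7,0,0,0],[0,0,0.5,0,0,0],[0,0,0,0,0,0]]'; python3 - <<'E'
from h import *;go(.4017,.3144,.20)
from workcell import bot
import cv2
d={}
for n,b in(("side",(200,20,340,160)),("top",(140,180,300,320))):
    p=bot.grab_frame(n);x0,y0,x1,y1=b;d[n]=p
    cv2.imwrite(f"pics/h3{n}.png",cv2.convertScaleAbs(cv2.resize(p["pixels"][y0:y1,x0:x1],None,fx=4,fy=4,interpolation=2),alpha=1.6))
pickle.dump(d,open("f3.pkl","wb"))
E
```

```text
clock: 8.72
position: [0.4441, 0.049, 0.3002]
tool_rot: [-3.141, 0.0, 2.147]
force: [1.3, -0.5, -7.9]
grip_width: 0.0338
clock: 9.72
position: [0.4104, 0.2537, 0.3002]
tool_rot: [-3.141, 0.0, 2.147]
force: [0.3, 0.1, -6.9]
grip_width: 0.0339
clock: 10.35
position: [0.4009, 0.317, 0.2569]
tool_rot: [-3.14, 0.0, 2.148]
force: [0.1, -0.9, -7.6]
grip_width: 0.0341
rows xyz: [-0.1  -0.03  2.28] pos [0.4009 0.317  0.2569] yaw 2.1479 F [ 0.1 -0.9 -7.6] w 0.0341 t 10.35
```

View pics/h3side.png

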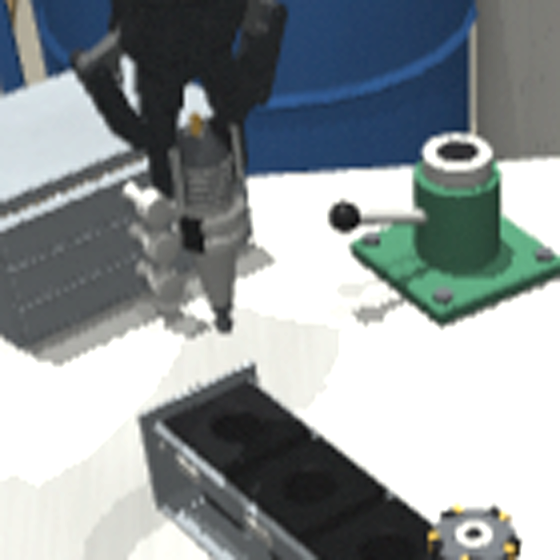

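View pics/h3top.png

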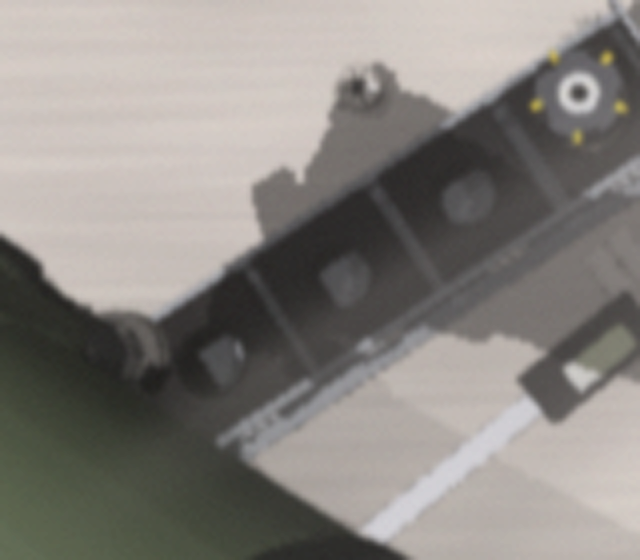

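```bash
python3 - <<'E'
from h import *
S=pickle.load(open("f3.pkl","rb"))["side"]
f=lambda X:((proj(S,X)-[200,20]+.5)*4-.5).round(1)
c=np.array([.4009,.317,.2569])
for dz in(.050,.026,-.008,-.028,-.100): print(dz,f(c+[0,0,dz]))
b=f(c+[0,0,-.1])
print("per mm x,y,z",f(c+[.001,0,-.1])-b,f(c+[0,.001,-.1])-b,f(c+[0.01,0,-.1])-b,f(c+[0,.01,-.1])-b)
print(f(np.array([.4017,.3144,.08])),f(np.array([.4018,.3127,.08])))
E
```

```text
0.05 [193.6 115.6]
0.026 [198.9 153.3]
-0.008 [206.  204.3]
-0.028 [210. 233.]
-0.1 [223.5 329.3]
per mm x,y,z [ 1.5 -0.1] [-0.1 -0.9] [15.  -1.1] [-0.5 -8.6]
[237.6 423.5] [237.8 425. ]
```

```bash
python3 -m handwheel '[[-0.12,-0.03,0.5,0,0,0],[0,0,0.8,0,0,0],[0,0,0.8,0,0,0],[0,0,0.5,0,0,0],[0,0,0.1,0,0,0],[0,0,0,0,0,0]]'; python3 - <<'E'
from h import *;go(.4017,.3135,.108)
from workcell import bot
import cv2
d={}
for n,b in(("side",(220,70,330,170)),("top",(140,180,300,320))):
    p=bot.grab_frame(n);x0,y0,x1,y1=b;d[n]=p
    cv2.imwrite(f"pics/h4{n}.png",cv2.convertScaleAbs(cv2.resize(p["pixels"][y0:y1,x0:x1],None,fx=6,fy=6,interpolation=2),alpha=2))
pickle.dump(d,open("f4.pkl","wb"))
E
```

```text
clock: 11.2
position: [0.4026, 0.3148, 0.1904]
tool_rot: [3.141, -0.0, 2.149]
force: [-0.9, 0.4, -6.8]
grip_width: 0.0341
rows xyz: [-0.02 -0.06  3.29] pos [0.4026 0.3148 0.1904] yaw 2.1488 F [-0.9  0.4 -6.8] w 0.0341 t 11.2
```

View pics/h4side.png

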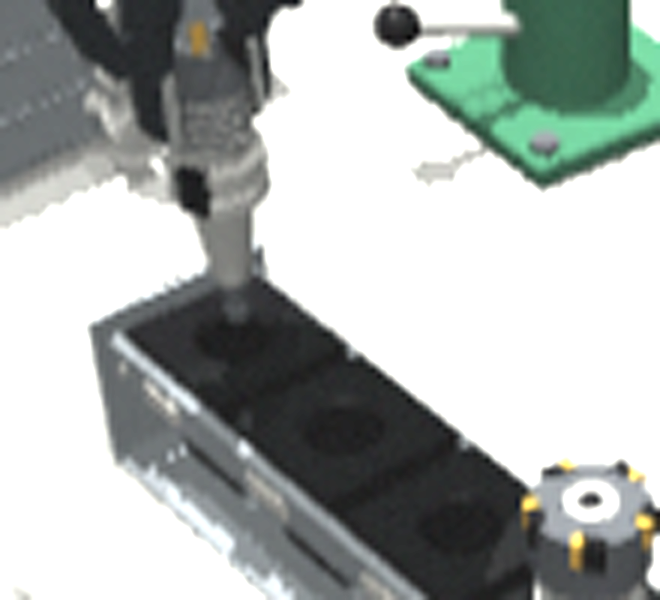

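```bash
python3 -m handwheel '[[0,-0.06,0.4,0,0,0],[0,0,0.5,0,0,0],[0,0,0.5,0,0,0],[0,0,0.4,0,0,0],[0,0,0.3,0,0,0],[0,0,0.2,0,0,0],[0,0,0,0,0,0]]'; python3 - <<'E'
from h import *;go(.4017,.3135,.108)
from workcell import bot
import cv2
print(bot.observe()['moment'])
p=bot.grab_frame("side");x0,y0,x1,y1=(220,70,330,170)
cv2.imwrite(f"pics/h5.png",cv2.convertScaleAbs(cv2.resize(p["pixels"][y0:y1,x0:x1],None,fx=6,fy=6,interpolation=2),alpha=2.5))
E
```

```text
clock: 12.18
position: [0.4011, 0.3139, 0.1324]
tool_rot: [-3.141, -0.0, 2.149]
force: [-0.4, -0.7, -7.2]
grip_width: 0.0342
rows xyz: [-0.03  0.01  0.97] pos [0.4011 0.3139 0.1324] yaw 2.149 F [-0.4 -0.7 -7.2] w 0.0342 t 12.175
[ 0.02122934  0.00962418 -0.01844614]
```

View pics/h5.png

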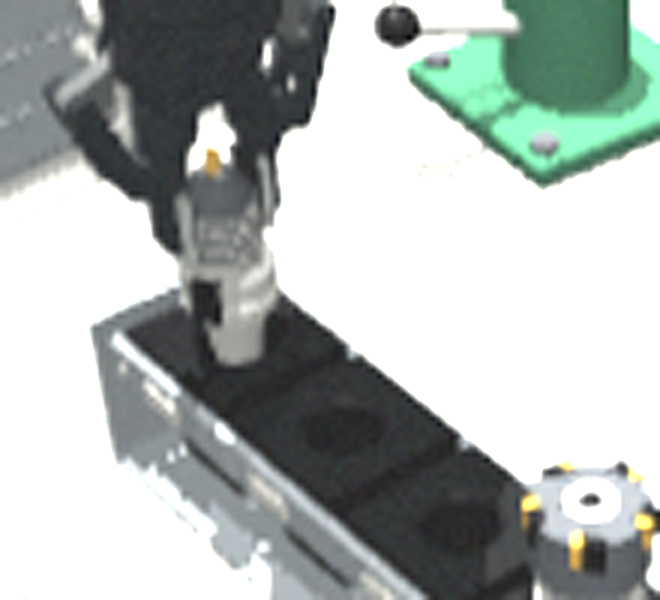

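```bash
python3 - <<'E'
from h import *
S=pickle.load(open("f4.pkl","rb"))["side"]
f=lambda X:((proj(S,X)-[220,70]+.5)*6-.5).round(1)
c=np.array([.4011,.3139,.1324])
for dz in(.050,.026,-.008,-.028,-.0524): print(dz,f(c+[0,0,dz]))
print("near edge at z.08, r12.5", f(c+[0,-.0125,-.0524]),"far", f(c+[0,.0125,-.0524]),"flange near bottom",f(c+[0,-.023,-.028]), "hole near/far r17.5", f([.4017,.2965,.08]),f([.4017,.3315,.08]),'chamfer', f([.4017,.2935,.08]))
E
python3 - <<'E'
import cv2
a=cv2.imread('pics/h5.png');c=a[240:400,160:320]
cv2.imwrite('pics/h5b.png',cv2.resize(cv2.convertScaleAbs(c,alpha=1.8),None,fx=4,fy=4))
E
```

```text
0.05 [209.2 148.8]
0.026 [215.7 195.3]
-0.008 [224.5 258.4]
-0.028 [229.5 294.1]
-0.0524 [235.4 336.2]
near edge at z.08, r12.5 [236.3 352.8] far [234.5 320. ] flange near bottom [231.2 324.6] hole near/far r17.5 [238.  359.2] [235.4 313.3] chamfer [238.2 363.2]
```

View pics/h5b.png

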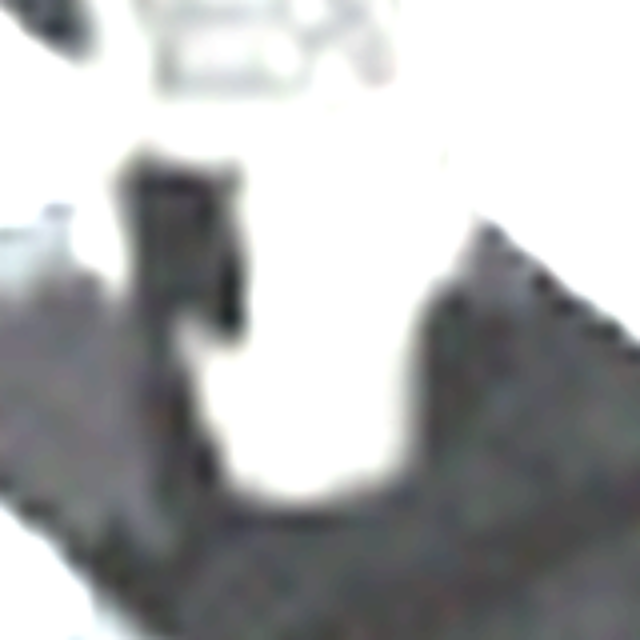

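```bash
python3 -m handwheel '[[0,0,0.25,0,0,0],[0,0,0.25,0,0,0],[0,0,0.1,0,0,0],[0,0,0,0,0,0]]'; python3 -m handwheel '[[0,0,0.1,0,0,0],[0,0,0,0,0,0]]'; python3 -c "
from h import *;go(.4017,.3135,.108)"
```

```text
clock: 12.72
position: [0.4011, 0.3139, 0.1174]
tool_rot: [-3.141, -0.0, 2.149]
force: [-0.6, 0.1, -7.1]
grip_width: 0.034
clock: 12.98
position: [0.4011, 0.3139, 0.115]
tool_rot: [-3.141, -0.0, 2.149]
force: [-0.3, -0.1, -8.1]
grip_width: 0.0343
rows xyz: [-0.03  0.01  0.28] pos [0.4011 0.3139 0.115 ] yaw 2.149 F [-0.3 -0.1 -8.1] w 0.0343 t 12.975
```

```bash
for i in 1; do python3 -m handwheel '[[0,0,0.1,0,0,0],[0,0,0,0,0,0]]'; done; python3 -m handwheel '[[0,0,0.08,0,0,0],[0,0,0,0,0,0]]'; python3 -m handwheel '[[0,0,0.05,0,0,0],[0,0,0,0,0,0]]'; python3 -c "
from h import *;go(.4017,.3135,.108)"
```

```text
clock: 13.22
position: [0.4011, 0.3138, 0.1124]
tool_rot: [-3.141, 0.0, 2.149]
force: [-0.3, 0.3, -7.1]
grip_width: 0.034
clock: 13.48
position: [0.4011, 0.3139, 0.1104]
tool_rot: [-3.141, 0.0, 2.149]
force: [0.5, -0.3, -6.7]
grip_width: 0.0343
clock: 13.72
position: [0.4012, 0.3139, 0.1092]
tool_rot: [-3.142, -0.0, 2.149]
force: [-0.1, 0.6, -7.7]
grip_width: 0.0341
rows xyz: [-0.03  0.01  0.05] pos [0.4012 0.3139 0.1092] yaw 2.1489 F [-0.1  0.6 -7.7] w 0.0341 t 13.725
```

```bash
python3 -m handwheel '[[0,0,0.04,0,0,0],[0,0,0,0,0,0]]'; python3 -m handwheel '[[0,0,0.03,0,0,0],[0,0,0,0,0,0]]';python3 -m handwheel '[[0,0,0.02,0,0,0],[0,0,0,0,0,0]]'; python3 -c "
from h import *;go(.4017,.3135,.108)"
```

```text
clock: 13.98
position: [0.4012, 0.3139, 0.1083]
tool_rot: [3.142, -0.0, 2.149]
force: [-0.2, 0.2, -7.7]
grip_width: 0.0341
clock: 14.22
position: [0.4013, 0.314, 0.1081]
tool_rot: [3.141, 0.0, 2.149]
force: [-2.7, -3.6, 8.4]
grip_width: 0.0341
clock: 14.48
position: [0.4013, 0.314, 0.1081]
tool_rot: [3.141, 0.001, 2.149]
force: [-5.1, -6.7, 19.2]
grip_width: 0.034
rows xyz: [-0.02  0.    0.  ] pos [0.4013 0.314  0.1081] yaw 2.1488 F [-5.1 -6.7 19.2] w 0.034 t 14.475
```

```bash
python3 -m handwheel '[[0,0,-0.03,0,0,0],[0,0,0,0,0,0],[0,0,0,0,0,0],[0,0,0,0,0,0],[0,0,0,0,0,0]]' -1; python3 -m handwheel '[[0,0,-0.3,0,0,0],[0,0,-0.7,0,0,0],[0,0,-1,0,0,0],[0,0,-1,0,0,0],[0,0,-0.8,0,0,0],[0,0,0,0,0,0]]'; python3 - <<'E'
from h import *;go(.4487,-.227,.23)
from workcell import bot
import cv2
d={}
for n,b in(("side",(220,70,330,170)),("top",(140,180,300,320))):
    p=bot.grab_frame(n);x0,y0,x1,y1=b;d[n]=p
    cv2.imwrite(f"pics/h6{n}.png",cv2.convertScaleAbs(cv2.resize(p["pixels"][y0:y1,x0:x1],None,fx=6 if n=="side" else 4,fy=6 if n=="side" else 4,interpolation=2),alpha=2))
pickle.dump(d,open("f6.pkl","wb"))
E
```

```text
clock: 15.1
position: [0.4012, 0.3139, 0.1078]
tool_rot: [-3.142, -0.0, 2.149]
force: [-0.4, 0.5, 0.1]
grip_width: 0.0852
clock: 15.85
position: [0.4018, 0.3144, 0.205]
tool_rot: [3.138, 0.0, 2.149]
force: [-0.5, -0.4, -0.9]
grip_width: 0.0854
rows xyz: [-19.17 -10.26  -1.  ] pos [0.4018 0.3144 0.205 ] yaw 2.1487 F [-0.5 -0.4 -0.9] w 0.0854 t 15.85
```

View pics/h6side.png

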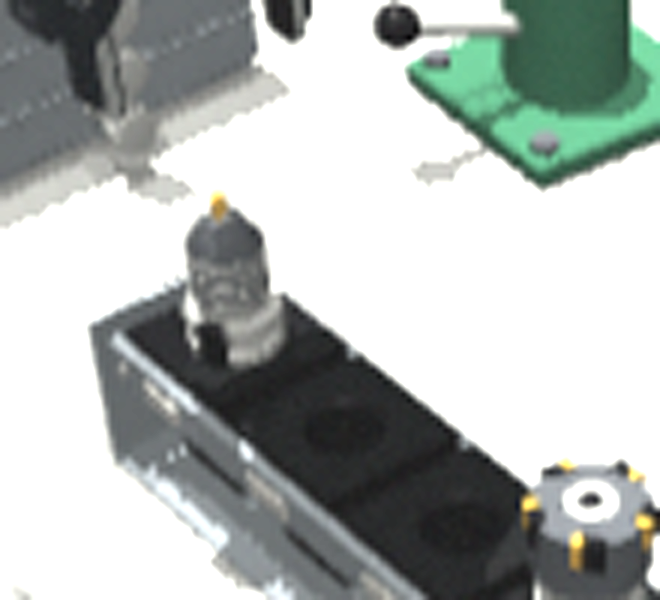

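```bash
python3 -m handwheel '[[0,0,-0.5,0,0,0.024],[0,0,-0.5,0,0,0.024],[0,0,0,0,0,0.024],[0,0,0,0,0,0.024],[0,0,0,0,0,0.024],[0,0,0,0,0,0.024],[0,0,0,0,0,0]]'; python3 -c "
from h import *;go(.4497,-.226,.108)"
```

```text
clock: 16.82
position: [0.4009, 0.3139, 0.2274]
tool_rot: [-3.141, 0.001, 1.245]
force: [0.2, 0.3, 0.1]
grip_width: 0.0856
rows xyz: [-19.84   8.76   4.78] pos [0.4009 0.3139 0.2274] yaw 1.2453 F [0.2 0.3 0.1] w 0.0856 t 16.825
```

```bash
python3 -m handwheel '[[-0.5,0.22,0,0,0,0],[-0.97,0.428,0,0,0,0],[-0.97,0.428,0,0,0,0],[-0.97,0.428,0,0,0,0],[-0.97,0.428,0,0,0,0],[-0.97,0.428,0,0,0,0],[-0.97,0.428,0,0,0,0],[-0.97,0.428,0,0,0,0]]';python3 -m handwheel '[[-0.97,0.428,0,0,0,0],[-0.97,0.428,0,0,0,0],[-0.97,0.428,0,0,0,0],[-0.97,0.428,0,0,0,0],[-0.97,0.428,0,0,0,0],[-0.97,0.428,0,0,0,0],[-0.97,0.428,0,0,0,0],[-0.97,0.428,0,0,0,0]]';python3 -m handwheel '[[-0.97,0.428,0,0,0,0],[-0.97,0.428,0,0,0,0],[-0.97,0.428,0,0,0,0],[-0.7,0.31,0,0,0,0],[-0.2,0.1,0,0,0,0],[0,0,0,0,0,0]]'; python3 -c "
from h import *;go(.4497,-.226,.108)"
```

```text
clock: 17.82
position: [0.4186, 0.1136, 0.2277]
tool_rot: [-3.141, 0.0, 1.246]
force: [0.0, 0.4, 0.7]
grip_width: 0.0854
clock: 18.82
position: [0.437, -0.0973, 0.2277]
tool_rot: [-3.141, 0.0, 1.246]
force: [-0.6, -0.1, 0.1]
grip_width: 0.0855
clock: 19.58
position: [0.4471, -0.1992, 0.2277]
tool_rot: [-3.141, -0.0, 1.245]
force: [-0.6, -0.3, -0.1]
grip_width: 0.0855
rows xyz: [-0.98  0.44  4.79] pos [ 0.4471 -0.1992  0.2277] yaw 1.2446 F [-0.6 -0.3 -0.1] w 0.0855 t 19.575
```

```bash
python3 -m handwheel '[[-0.6,0.25,0,0,0,0],[-0.38,0.19,0.3,0,0,0],[0,0,0.8,0,0,0],[0,0,0.7,0,0,0],[0,0,0.2,0,0,0],[0,0,0,0,0,0]]'; python3 - <<'E'
from h import *;go(.4497,-.226,.108)
from workcell import bot
import cv2
p=bot.grab_frame("side");x0,y0,x1,y1=(220,200,380,340)
cv2.imwrite(f"pics/h7.png",cv2.convertScaleAbs(cv2.resize(p["pixels"][y0:y1,x0:x1],None,fx=4,fy=4,interpolation=2),alpha=1.6))
E
```

```text
clock: 20.32
position: [0.4498, -0.2263, 0.1777]
tool_rot: [-3.141, -0.0, 1.244]
force: [0.3, 0.4, -0.2]
grip_width: 0.0854
rows xyz: [ 0.01 -0.01  2.79] pos [ 0.4498 -0.2263  0.1777] yaw 1.2442 F [ 0.3  0.4 -0.2] w 0.0854 t 20.325
```

View pics/h7.png

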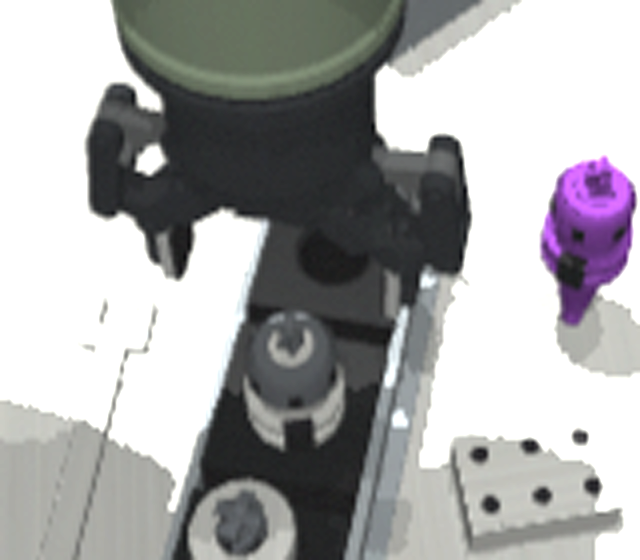

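Aligned: the finger tips at crop (178,275) and (395,310) straddle the collet chuck at (290,345). I'll go down and grip.

```bash
python3 -m handwheel '[[0,0,0.4,0,0,0],[0,0,0.8,0,0,0],[0,0,0.8,0,0,0],[0,0,0.5,0,0,0],[0,0,0.29,0,0,0],[0,0,0,0,0,0]]';python3 -m handwheel '[[0,0,0,0,0,0],[0,0,0,0,0,0],[0,0,0,0,0,0],[0,0,0,0,0,0],[0,0,0,0,0,0]]' 1 40; python3 -c "
from h import *;go(.4497,-.226,.108)
from workcell import bot;print(bot.observe()['moment'])"
```

```text
clock: 21.12
position: [0.4498, -0.2262, 0.1079]
tool_rot: [-3.141, -0.0, 1.244]
force: [-0.3, 0.2, 0.7]
grip_width: 0.0852
clock: 21.75
position: [0.4499, -0.2263, 0.1087]
tool_rot: [3.141, 0.0, 1.244]
force: [-3.3, 1.6, 10.9]
grip_width: 0.0392
rows xyz: [ 0.01 -0.01  0.03] pos [ 0.4499 -0.2263  0.1087] yaw 1.2441 F [-3.3  1.6 10.9] w 0.0392 t 21.75
[0.34915922 0.84233606 0.03423995]
```

```bash
python3 -m handwheel '[[0,0,-0.2,0,0,0],[0,0,-0.5,0,0,0],[0,0,-1,0,0,0],[0,0,-1,0,0,0],[0,0,-1,0,0,0],[0,0,-1,0,0,-0.024],[0,0,-1,0,0,-0.024],[0,0,-1,0,0,-0.024]]' 1 60;python3 -m handwheel '[[0,0,-0.8,0,0,-0.024],[0,0,-0.2,0,0,-0.024],[0,0,0,0,0,-0.024],[0,0,0,0,0,0]]'; python3 -c "
from h import *;go(.4475,.2424,.26)"
```

```text
clock: 22.75
position: [0.4494, -0.2261, 0.277]
tool_rot: [-3.141, 0.0, 1.702]
force: [0.2, -0.9, -5.9]
grip_width: 0.0391
clock: 23.25
position: [0.4495, -0.2262, 0.301]
tool_rot: [-3.142, -0.0, 2.148]
force: [-0.5, -0.2, -6.3]
grip_width: 0.0391
rows xyz: [15.75 10.16  1.64] pos [ 0.4495 -0.2262  0.301 ] yaw 2.1481 F [-0.5 -0.2 -6.3] w 0.0391 t 23.25
```

```bash
python3 -m handwheel '[[0.5,0.32,0,0,0,0],[0.955,0.616,0,0,0,0],[0.955,0.616,0,0,0,0],[0.955,0.616,0,0,0,0],[0.955,0.616,0,0,0,0],[0.955,0.616,0,0,0,0],[0.955,0.616,0,0,0,0],[0.955,0.616,0,0,0,0]]';python3 -m handwheel '[[0.955,0.616,0,0,0,0],[0.955,0.616,0,0,0,0],[0.955,0.616,0,0,0,0],[0.955,0.616,0,0,0,0],[0.955,0.616,0,0,0,0],[0.955,0.616,0,0,0,0],[0.955,0.616,0,0,0,0],[0.955,0.616,0,0,0,0]]';python3 -m handwheel '[[0.62,0.4,0.3,0,0,0],[0.3,0.2,0.8,0,0,0],[0,0,0.5,0,0,0],[0,0,0,0,0,0]]'; python3 -c "
from h import *;go(.4475,.2424,.19)"
```

```text
clock: 24.25
position: [0.4481, -0.0108, 0.3007]
tool_rot: [-3.141, 0.0, 2.147]
force: [1.1, -0.6, -5.7]
grip_width: 0.0388
clock: 25.25
position: [0.4466, 0.2162, 0.3007]
tool_rot: [-3.141, 0.0, 2.146]
force: [0.9, 0.3, -6.0]
grip_width: 0.0387
clock: 25.75
position: [0.4469, 0.2417, 0.26]
tool_rot: [-3.14, 0.0, 2.148]
force: [0.1, -0.5, -6.4]
grip_width: 0.0393
rows xyz: [0.01 0.03 2.8 ] pos [0.4469 0.2417 0.26  ] yaw 2.1479 F [ 0.1 -0.5 -6.4] w 0.0393 t 25.75
```

```bash
python3 -m handwheel '[[0,0,0.4,0,0,0],[0,0,0.9,0,0,0],[0,0,0.9,0,0,0],[0,0,0.5,0,0,0],[0,0,0.1,0,0,0],[0,0,0,0,0,0]]'; python3 - <<'E'
from h import *;go(.4475,.2424,.108)
from workcell import bot
import cv2
p=bot.grab_frame("side");x0,y0,x1,y1=(220,70,330,170)
f=lambda X:((proj(p,X)-[220,70]+.5)*6-.5).round(1)
c=bot.observe()["position"]
for dz in(.050,-.028,-.100): print(dz,f(c+[0,0,dz]))
print("hole",f([.4475,.2424,.08]))
cv2.imwrite(f"pics/h8.png",cv2.convertScaleAbs(cv2.resize(p["pixels"][y0:y1,x0:x1],None,fx=6,fy=6,interpolation=2),alpha=2))
E
```

```text
clock: 26.5
position: [0.4477, 0.2424, 0.191]
tool_rot: [3.141, -0.0, 2.149]
force: [-0.4, 0.3, -6.1]
grip_width: 0.0389
rows xyz: [ 0.   -0.01  3.32] pos [0.4477 0.2424 0.191 ] yaw 2.1488 F [-0.4  0.3 -6.1] w 0.0389 t 26.5
0.05 [314.  114.6]
-0.028 [329.7 275.1]
-0.1 [342.6 406.6]
hole [343.9 425.8]
```

View pics/h8.png

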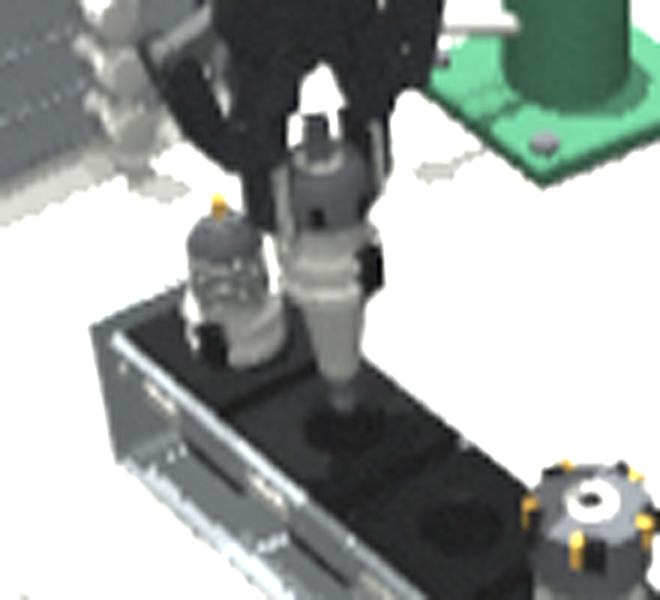

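```bash
python3 -m handwheel '[[0,0,0.4,0,0,0],[0,0,0.6,0,0,0],[0,0,0.6,0,0,0],[0,0,0.5,0,0,0],[0,0,0.4,0,0,0],[0,0,0.2,0,0,0],[0,0,0.1,0,0,0],[0,0,0,0,0,0]]'; python3 -m handwheel '[[0,0,0.1,0,0,0],[0,0,0.1,0,0,0],[0,0,0,0,0,0]]'; python3 -m handwheel '[[0,0,0.1,0,0,0],[0,0,0.06,0,0,0],[0,0,0,0,0,0]]';python3 -c "
from h import *;go(.4475,.2424,.108)"
```

```text
clock: 27.55
position: [0.4475, 0.2423, 0.1207]
tool_rot: [3.141, 0.0, 2.149]
force: [-0.9, -0.4, -7.2]
grip_width: 0.0389
clock: 27.92
position: [0.4473, 0.2422, 0.1154]
tool_rot: [-3.141, -0.0, 2.149]
force: [0.8, -0.4, -6.5]
grip_width: 0.0389
clock: 28.3
position: [0.4474, 0.2422, 0.1114]
tool_rot: [-3.141, -0.0, 2.149]
force: [-0.4, -0.3, -6.5]
grip_width: 0.0389
rows xyz: [0.   0.01 0.14] pos [0.4474 0.2422 0.1114] yaw 2.1489 F [-0.4 -0.3 -6.5] w 0.0389 t 28.3
```

```bash
python3 -m handwheel '[[0,0,0.06,0,0,0],[0,0,0,0,0,0]]'; python3 -m handwheel '[[0,0,0.04,0,0,0],[0,0,0,0,0,0]]'; python3 -m handwheel '[[0,0,0.03,0,0,0],[0,0,0,0,0,0]]'
```

```text
clock: 28.55
position: [0.4474, 0.2422, 0.11]
tool_rot: [-3.141, -0.0, 2.149]
force: [-0.1, -0.3, -6.0]
grip_width: 0.0389
clock: 28.8
position: [0.4474, 0.2422, 0.109]
tool_rot: [-3.142, -0.0, 2.149]
force: [0.1, 0.3, -6.0]
grip_width: 0.039
clock: 29.05
position: [0.4475, 0.2423, 0.1089]
tool_rot: [3.141, 0.0, 2.149]
force: [-3.3, -3.0, 8.4]
grip_width: 0.0394
```

```bash
python3 -m handwheel '[[0,0,0,0,0,0],[0,0,0,0,0,0],[0,0,0,0,0,0],[0,0,0,0,0,0],[0,0,0,0,0,0]]' -1; python3 -m handwheel '[[0,0,-0.3,0,0,0],[0,0,-0.7,0,0,0],[0,0,-1,0,0,0],[0,0,-1,0,0,0],[0,0,-1,0,0,0.024],[0,0,-0.7,0,0,0.024],[0,0,-0.1,0,0,0.024],[0,0,0,0,0,0.024]]';python3 -m handwheel '[[0,0,0,0,0,0.024],[0,0,0,0,0,0.024],[0,0,0,0,0,0]]'; python3 - <<'E'
from h import *;go(.4223,-.3066,.23)
from workcell import bot
import cv2
p=bot.grab_frame("side");x0,y0,x1,y1=(220,70,330,170)
cv2.imwrite(f"pics/h9.png",cv2.convertScaleAbs(cv2.resize(p["pixels"][y0:y1,x0:x1],None,fx=6,fy=6,interpolation=2),alpha=2))
E
```

```text
clock: 29.68
position: [0.4474, 0.2422, 0.1083]
tool_rot: [-3.142, -0.0, 2.149]
force: [0.1, -0.6, -0.2]
grip_width: 0.0854
clock: 30.68
position: [0.4475, 0.2425, 0.23]
tool_rot: [3.14, -0.001, 1.541]
force: [-0.8, 0.8, -0.6]
grip_width: 0.0852
clock: 31.05
position: [0.4474, 0.2425, 0.2294]
tool_rot: [3.141, -0.001, 1.245]
force: [0.8, -0.1, -1.0]
grip_width: 0.0852
rows xyz: [-2.113e+01  6.070e+00 -2.000e-02] pos [0.4474 0.2425 0.2294] yaw 1.2453 F [ 0.8 -0.1 -1. ] w 0.0852 t 31.05
```

View pics/h9.png

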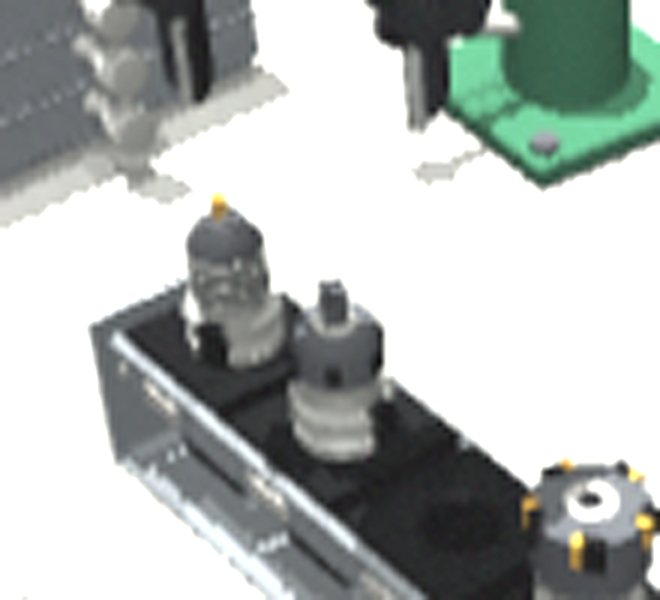

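```bash
python3 -m handwheel '[[-0.5,0.145,0,0,0,0],[-1,0.287,0,0,0,0],[-1,0.287,0,0,0,0],[-1,0.287,0,0,0,0],[-1,0.287,0,0,0,0],[-1,0.287,0,0,0,0],[-1,0.287,0,0,0,0],[-1,0.287,0,0,0,0]]';python3 -m handwheel '[[-1,0.287,0,0,0,0],[-1,0.287,0,0,0,0],[-1,0.287,0,0,0,0],[-1,0.287,0,0,0,0],[-1,0.287,0,0,0,0],[-1,0.287,0,0,0,0],[-1,0.287,0,0,0,0],[-1,0.287,0,0,0,0]]';python3 -m handwheel '[[-1,0.287,0,0,0,0],[-1,0.287,0,0,0,0],[-1,0.287,0,0,0,0],[-1,0.287,0,0,0,0],[-1,0.287,0,0,0,0],[-0.63,0.18,0,0,0,0],[0,0,0,0,0,0]]'; python3 -c "
from h import *;go(.4223,-.3066,.178)"
```

```text
clock: 32.1
position: [0.4378, 0.0457, 0.2284]
tool_rot: [-3.142, 0.0, 1.246]
force: [0.7, 1.0, -0.4]
grip_width: 0.0852
clock: 33.1
position: [0.4277, -0.162, 0.2284]
tool_rot: [-3.141, 0.0, 1.246]
force: [0.4, 0.4, -0.9]
grip_width: 0.0851
clock: 33.98
position: [0.4209, -0.3075, 0.2282]
tool_rot: [-3.141, -0.0, 1.243]
force: [0.0, 1.3, -0.1]
grip_width: 0.0853
rows xyz: [0.05 0.04 2.01] pos [ 0.4209 -0.3075  0.2282] yaw 1.2434 F [ 0.   1.3 -0.1] w 0.0853 t 33.975
```

```bash
python3 -m handwheel '[[0.04,0.04,0.5,0,0,0],[0,0,0.8,0,0,0],[0,0,0.6,0,0,0],[0,0,0.1,0,0,0],[0,0,0,0,0,0]]'; python3 - <<'E'
from h import *;go(.4223,-.3066,.108)
from workcell import bot
import cv2
p=bot.grab_frame("side");x0,y0,x1,y1=(210,240,370,380)
cv2.imwrite(f"pics/h10.png",cv2.convertScaleAbs(cv2.resize(p["pixels"][y0:y1,x0:x1],None,fx=4,fy=4,interpolation=2),alpha=1.3))
E
```

```text
clock: 34.6
position: [0.423, -0.3059, 0.1784]
tool_rot: [3.142, -0.0, 1.245]
force: [0.8, 0.5, 0.2]
grip_width: 0.0857
rows xyz: [-0.03 -0.02  2.82] pos [ 0.423  -0.3059  0.1784] yaw 1.2445 F [0.8 0.5 0.2] w 0.0857 t 34.6
```

View pics/h10.png

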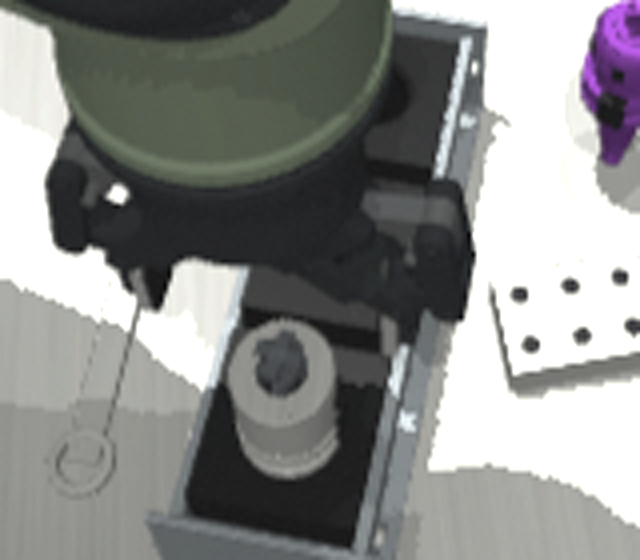

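```bash
python3 -m handwheel '[[0,0,0.4,0,0,0],[0,-0.02,0.8,0,0,0],[0,0,0.8,0,0,0],[0,0,0.5,0,0,0],[0,0,0.32,0,0,0],[0,0,0,0,0,0]]';python3 -m handwheel '[[0,0,0,0,0,0],[0,0,0,0,0,0],[0,0,0,0,0,0],[0,0,0,0,0,0],[0,0,0,0,0,0]]' 1 40; python3 -c "
from h import *;go(.4223,-.3066,.108)
from workcell import bot;print(bot.observe()['moment'])"
```

```text
clock: 35.4
position: [0.4223, -0.3059, 0.1076]
tool_rot: [-3.141, -0.0, 1.244]
force: [-0.0, 0.3, 0.4]
grip_width: 0.0854
clock: 36.02
position: [0.4226, -0.3061, 0.1084]
tool_rot: [3.141, 0.0, 1.244]
force: [-0.8, 1.1, 7.3]
grip_width: 0.0433
rows xyz: [-0.02 -0.    0.01] pos [ 0.4226 -0.3061  0.1084] yaw 1.2441 F [-0.8  1.1  7.3] w 0.0433 t 36.025
[0.15592139 0.22496598 0.0369524 ]
```

```bash
python3 -m handwheel '[[0,0,-0.2,0,0,0],[0,0,-0.5,0,0,0],[0,0,-1,0,0,0],[0,0,-1,0,0,0],[0,0,-1,0,0,0],[0,0,-1,0,0,-0.024],[0,0,-1,0,0,-0.024],[0,0,-1,0,0,-0.024]]' 1 60;python3 -m handwheel '[[0,0,-0.8,0,0,-0.024],[0,0,-0.2,0,0,-0.024],[0,0,0,0,0,-0.024],[0,0,0,0,0,0]]'; python3 -c "
from h import *;go(.4938,.1709,.26)"
```

```text
clock: 37.02
position: [0.4219, -0.3058, 0.2767]
tool_rot: [-3.141, 0.0, 1.702]
force: [-0.5, -0.4, -8.4]
grip_width: 0.0427
clock: 37.52
position: [0.4219, -0.3059, 0.3007]
tool_rot: [-3.141, -0.0, 2.148]
force: [-0.1, -1.4, -7.7]
grip_width: 0.0425
rows xyz: [14.41 12.82  1.63] pos [ 0.4219 -0.3059  0.3007] yaw 2.148 F [-0.1 -1.4 -7.7] w 0.0425 t 37.525
```

```bash
python3 -m handwheel '[[0.45,0.4,0,0,0,0],[0.9,0.8,0,0,0,0],[0.9,0.8,0,0,0,0],[0.9,0.8,0,0,0,0],[0.9,0.8,0,0,0,0],[0.9,0.8,0,0,0,0],[0.9,0.8,0,0,0,0],[0.9,0.8,0,0,0,0]]';python3 -m handwheel '[[0.9,0.8,0,0,0,0],[0.9,0.8,0,0,0,0],[0.9,0.8,0,0,0,0],[0.9,0.8,0,0,0,0],[0.9,0.8,0,0,0,0],[0.9,0.8,0,0,0,0],[0.9,0.8,0,0,0,0],[0.9,0.8,0,0,0,0]]';python3 -m handwheel '[[0.46,0.42,0,0,0,0],[0,0,0.5,0,0,0],[0,0,0.7,0,0,0],[0,0,0.4,0,0,0],[0,0,0,0,0,0]]'; python3 -c "
from h import *;go(.4938,.1709,.19)"
```

```text
clock: 38.52
position: [0.4555, -0.0809, 0.3005]
tool_rot: [-3.141, 0.0, 2.146]
force: [0.5, -0.5, -8.7]
grip_width: 0.0423
clock: 39.52
position: [0.4908, 0.157, 0.3004]
tool_rot: [-3.141, 0.0, 2.146]
force: [0.6, -0.4, -7.0]
grip_width: 0.0423
clock: 40.15
position: [0.4935, 0.1702, 0.2594]
tool_rot: [-3.14, -0.0, 2.148]
force: [0.2, -0.3, -7.3]
grip_width: 0.0424
rows xyz: [0.02 0.02 2.78] pos [0.4935 0.1702 0.2594] yaw 2.1482 F [ 0.2 -0.3 -7.3] w 0.0424 t 40.15
```

```bash
python3 -m handwheel '[[0,0,0.4,0,0,0],[0,0,0.9,0,0,0],[0,0,0.9,0,0,0],[0,0,0.5,0,0,0],[0,0,0.1,0,0,0],[0,0,0,0,0,0]]'; python3 - <<'E'
from h import *;go(.4938,.1709,.108)
from workcell import bot
import cv2
p=bot.grab_frame("side");x0,y0,x1,y1=(230,90,340,190)
f=lambda X:((proj(p,X)-[x0,y0]+.5)*6-.5).round(1)
c=bot.observe()["position"]
for dz in(.050,-.028,-.100): print(dz,f(c+[0,0,dz]))
print("hole",f([.4938,.1709,.08]))
cv2.imwrite(f"pics/h11.png",cv2.convertScaleAbs(cv2.resize(p["pixels"][y0:y1,x0:x1],None,fx=6,fy=6,interpolation=2),alpha=2))
E
```

```text
clock: 40.9
position: [0.4942, 0.1711, 0.1908]
tool_rot: [3.141, 0.0, 2.149]
force: [0.8, -0.5, -7.5]
grip_width: 0.0424
rows xyz: [ 0.   -0.02  3.31] pos [0.4942 0.1711 0.1908] yaw 2.149 F [ 0.8 -0.5 -7.5] w 0.0424 t 40.9
0.05 [387.2  90.6]
-0.028 [395.1 252.2]
-0.1 [401.6 384. ]
hole [401.5 403.2]
```

View pics/h11.png

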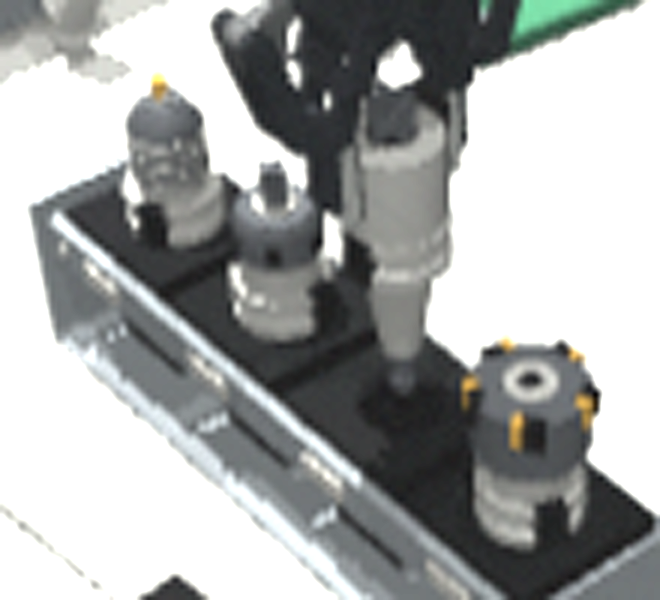

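The stud at (402,380) is above hole 2 at about (402,404), with clearance to both neighbours, so I'll lower it.

```bash
python3 -m handwheel '[[0,0,0.4,0,0,0],[0,0,0.6,0,0,0],[0,0,0.6,0,0,0],[0,0,0.5,0,0,0],[0,0,0.4,0,0,0],[0,0,0.2,0,0,0],[0,0,0.1,0,0,0],[0,0,0,0,0,0]]'; python3 -m handwheel '[[0,0,0.1,0,0,0],[0,0,0.1,0,0,0],[0,0,0,0,0,0]]'; python3 -m handwheel '[[0,0,0.1,0,0,0],[0,0,0.06,0,0,0],[0,0,0,0,0,0]]';python3 -m handwheel '[[0,0,0.06,0,0,0],[0,0,0,0,0,0]]'
```

```text
clock: 41.95
position: [0.494, 0.1709, 0.1204]
tool_rot: [3.141, 0.0, 2.149]
force: [0.9, 0.9, -7.4]
grip_width: 0.0423
clock: 42.32
position: [0.4938, 0.1708, 0.1152]
tool_rot: [-3.141, -0.0, 2.149]
force: [-0.4, -0.5, -7.5]
grip_width: 0.0424
clock: 42.7
position: [0.4938, 0.1709, 0.1112]
tool_rot: [-3.141, -0.0, 2.149]
force: [0.3, 0.8, -8.4]
grip_width: 0.0425
clock: 42.95
position: [0.4939, 0.1708, 0.1097]
tool_rot: [-3.141, -0.0, 2.149]
force: [-0.0, 0.2, -7.9]
grip_width: 0.0424
```

```bash
python3 -m handwheel '[[0,0,0.03,0,0,0],[0,0,0,0,0,0]]'; python3 -m handwheel '[[0,0,0.03,0,0,0],[0,0,0,0,0,0]]'; python3 -m handwheel '[[0,0,0.02,0,0,0],[0,0,0,0,0,0]]'
```

```text
clock: 43.2
position: [0.4938, 0.1709, 0.109]
tool_rot: [-3.142, -0.0, 2.149]
force: [-0.3, -0.1, -7.8]
grip_width: 0.0425
clock: 43.45
position: [0.494, 0.1709, 0.1085]
tool_rot: [3.141, 0.0, 2.149]
force: [-2.2, -1.7, 0.6]
grip_width: 0.0428
clock: 43.7
position: [0.494, 0.1709, 0.1085]
tool_rot: [3.141, 0.001, 2.149]
force: [-5.6, -2.9, 13.5]
grip_width: 0.0425
```

Contact came at z 0.1085, the same height as at the pick, so it is seated. I'll release and retreat.

```bash
python3 -m handwheel '[[0,0,-0.02,0,0,0],[0,0,0,0,0,0],[0,0,0,0,0,0],[0,0,0,0,0,0],[0,0,0,0,0,0]]' -1; python3 -m handwheel '[[0,0,-0.3,0,0,0],[0,0,-0.7,0,0,0],[0,0,-1,0,0,0],[0,0,-1,0,0,0],[0,0,-1,0,0,0],[0,0,-1,0,0,0],[0,0,-0.5,0,0,0],[0,0,0,0,0,0]]';python3 -m handwheel '[[0,-0.5,-0.5,0,0,0],[0,-1,0,0,0,0],[-0.5,-1,0,0,0,0],[-0.5,-1,0,0,0,0],[-0.5,-0.5,0,0,0,0],[0,0,0,0,0,0],[0,0,0,0,0,0]]'; python3 - <<'E'
from h import *;go(.4,0,.3)
from workcell import bot
import cv2
p=bot.grab_frame("side");q=bot.grab_frame("top")
cv2.imwrite("pics/end_side.png",cv2.convertScaleAbs(cv2.resize(p["pixels"][90:220,215:360],None,fx=5,fy=4.5,interpolation=2),alpha=1.7))
cv2.imwrite("pics/end_top.png",cv2.convertScaleAbs(q["pixels"],alpha=1.6))
E
```

```text
clock: 44.32
position: [0.4939, 0.1709, 0.1083]
tool_rot: [-3.142, -0.0, 2.149]
force: [0.5, 0.3, 0.1]
grip_width: 0.0855
clock: 45.32
position: [0.4941, 0.1709, 0.2466]
tool_rot: [3.14, 0.001, 2.149]
force: [0.0, -0.3, -1.3]
grip_width: 0.085
clock: 46.2
position: [0.4305, 0.0852, 0.2584]
tool_rot: [3.142, -0.0, 2.149]
force: [0.1, 1.1, 0.4]
grip_width: 0.0852
rows xyz: [-2.19 -2.88 -1.66] pos [0.4305 0.0852 0.2584] yaw 2.1491 F [0.1 1.1 0.4] w 0.0852 t 46.2
```

View pics/end_side.png

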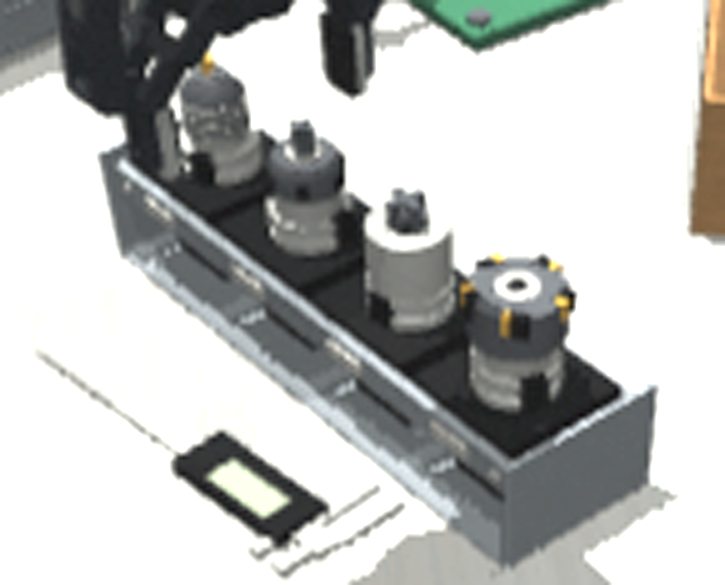

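View pics/end_top.png

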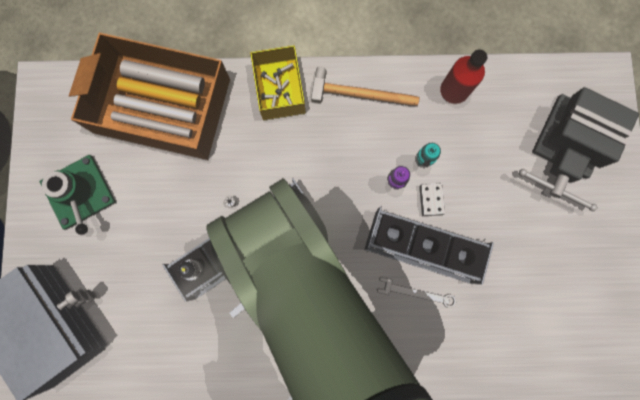

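All three sit upright and flush in order, the face mill is undisturbed, and the stand is empty.

```bash
python3 -c "
from workcell import bot
print(bot.job_done(), bot.observe()['clock'])"
```

```text
the job is handed in; nothing more can be done
the job is handed in; nothing more can be done
```

The three tool holders are now in the three free pots of the rack. From left to right they stand drill chuck, collet chuck, side lock, the same order as in the stand. The face mill stays in the rightmost pot, and I left the purple and turquoise look-alikes alone.

**Seating:** Each holder was lowered in small steps until it touched its pot at TCP z of about 0.1081–0.1089 m. That is within 0.2 mm of the height at which it was gripped in the stand. Contact forces were about 20 N or less, and each holder was opened only after contact.

**Last checks:** The final side picture shows all three upright and flush, with the face mill undisturbed. The top picture shows the stand empty, but the arm hid most of the rack, so the seating check rests on the side view and the contact heights. The last clock reading before hand-in was about 46 s, against the limit of 102 s.

**Disagreement:** At the start the two cameras differed by 2–5 mm in y. I used a combined fit, then positions from the first grasp and seating for the later ones. Until each flange touched its pot I saw no sideways force above about 1 N.

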